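# Fit the drive plate on the spool winder

### The job

Get the spool winder ready: pick up the loose drive plate, put it over the winder's spindle, turn it until its four holes meet the four studs of the winder's head, and seat it fully home, flat against the head, then let go of it. The head is stiff and may stand at any angle, so the studs will have to be found by feel. Leave the white spool, the pot and the tin standing near it in their places.

Things in the scene. Friction and masses are not known exactly. Their poses are not given: they have to be found in the camera images.
- winder: Bench spool winder, fixed: grey cast base 150 x 110 x 43 mm, black knob and switch on its -x side. Origin: centre of the underside, on the spindle axis; z up. On top a round steel head, 92 mm diameter, its flat face 60 mm above the bench. The head turns about the vertical only under a firm twist (1 N m), else stays put. Its angle is NOT measured, differs each time, is unrelated to the base's yaw.
- spindle_foot (a point): Middle of the head's upper face, on the spindle axis, 60 mm above the bench. Round it stand four studs, 8 mm diameter, 12 mm tall (last 2.5 mm tapering to 5 mm), on the corners of a 40 mm square centred here: every 90 degrees, 28.3 mm from the axis. The rotation of this point is that of the base and does not tell where the studs are.
- spindle_tip (a point): Tip of the upright spindle in the middle of the head, 110 mm above the bench. The spindle is 10 mm in diameter and 50 mm tall; its last 8 mm taper to 3 mm. Its rotation is that of the base.
- drive_plate: Loose steel plate, about 250 g: disc of 90.5 mm diameter, 8 mm thick, four 10 mm through holes on the corners of a 40 mm square (sides along its x and y), grip block on top. A 12 mm bore runs down the axis through block and disc. Origin: centre of the underside; z up. Starts flat on the bench, block up. Seated, origin at spindle_foot; unmatched on the stud tips it is 12 mm higher.
- block_top (a point): Centre of the top of the drive plate's grip block, 38 mm above the plate's underside. The block is 48 mm long (along x), 24 mm wide (along y) and 30 mm tall; grip it across the 24 mm.
- white_spool: Bystander: white thread spool, 54 mm diameter, 62 mm tall, standing. Origin: centre of its underside.
- pot: Bystander: white screw-cap pot, 55 mm diameter, 78 mm tall, standing. Origin: centre of its underside.
- needle_tin: Bystander: round grey tin, 96 mm diameter, 26 mm tall. Origin: centre of its underside.
Not all that is in view belongs to the job. Of the things that look like the winder, the larger one is meant.

How it is judged:
By the outcome, as a careful person would: the job done as asked, in the order asked, and still so for the second after the job is handed in, with the robot touching nothing.
It also fails if it takes over 67 s, if anything falls off the work surface, if the arm or the gripper's body presses on something with over 40 N, if the wrist force passes 120 N, or if a joint passes its speed limit or range.

### The arm

A 6-joint arm with a two-finger parallel gripper is mounted at the origin on the work surface; the furniture and walls round the work are solid. World frame = base frame: x ahead of the robot, y to its left, z up, the work surface at z = 0. Lengths are in mm, angles in rad, forces in N, time in s.
With the tool pointing down it reaches from about 275 to 825 mm from the base axis. Payload 4.9 kg.
Tool frame: the origin (TCP) lies at the very end of the fingers, on their centre line; the grasp point (between the pads) lies 19 mm behind it; z points along the fingers, y is the line along which they close (so a half turn about z gives the same grasp; the last joint's range is limited). The gripper opens to 85 mm and grips with 20 to 120 N. Pads are 22 mm wide; open, the fingers measure 114 mm over their backs; the gripper's body (76 mm by 85 mm) begins 54 mm behind the grasp point. The pads swing forward as they close: fully open they stand 13 mm farther back than shut.
Start: joints at [0.989, 0.326, -0.193, 1.052, 0, 1.437], TCP at [238.138, 495.791, 231.281] pointing down, gripper open.
Joint ranges: [-2.65, 2.65], [-0.97, 1.79], [-1.3, 1.35], [-1.93, 2.1], [-1.47, 1.37], [-3.14, 3.14]. Speed limits (rad/s): [2.57, 2.57, 3.14, 3.14, 3.14, 3.14].

### API

Orientations are given as a unit quaternion [x, y, z, w].
In Python, from workcell import arm, eyes gives the robot as it stands.
- The arm moves only by the tool move_arm, never from a script. Its argument "rows" is a list of rows, each a list of 7 numbers: the closure, from -1 (fully open) to 1 (shut), then the shift along the tool's x, y, z in cm, then the turn, a rotation vector about the tool's x, y, z in rad. A call has exactly 8 rows; each row is the pose to reach, as a shift and turn from the pose commanded when the call began, along the tool's axes at that moment; what a row does not reach only later rows make up. A row lasts 1/12 s, in which the tool goes at most 41.7 mm and 7.16 degrees, less where a joint would pass 70% of its speed; a pose out of reach is approached as far as the arm can. A call with a gripper value outside its range is refused whole. The fingers move at their own pace and stop on an object; the grip force is fixed at half the most. Time passes only in rows, so rows that repeat a pose let the fingers close, or fill a call up. It gives the time, the measured TCP pose, the force, the opening and the grip force at its end, in the units of the state.
- arm.observe(): the state, without advancing time (a new reading comes with each control period).
- eyes.camera(name): name is "side" or "top"; returns a dict with "img" (400x640x3 uint8, blue, green, red), "intrinsics" (3x3 intrinsics, pixels), "pose" (4x4, takes a point from camera to world coordinates). Camera axes: x right, y down, z forward; pixel columns grow to the right and rows downward; lengths in mm; the calibration is good to about 2 mm. A picture is of the moment at which its call begins. There is no depth.
- arm.close_job(): hands the job in; it is judged then, once.
The state is a dict: "t": time; "qpos": joint angles; "joint_vel": joint speeds; "joint_efforts": joint torques, N m; "ee_pos": TCP position; "orientation": TCP orientation; "force": force on the tool from outside, world axes, zero at the start; "ft_torque": the same for the moment, N m; "gripper_width": finger opening in mm; "finger_force": force on a finger pad.
Only numpy, scipy, OpenCV 4.12 (cv2) and the standard library are available. Lean on these libraries where they do the work, as an engineer would, in place of code of your own. Each camera call takes 0.05 s, during which the arm holds its last target. There are 200 camera calls.

## Working session

There is one attempt and no reset: what is moved stays moved. The work goes in short steps, Python scripts to look and compute and a tool call to move; the robot and the scene stay as the last step left them, time stands still between calls to the robot, and variables do not carry over. Pictures are saved under pics/ and viewed, at most 10 in all, crops included, and the job is handed in when it is done.

Besides the shell and the picture viewer there is one more tool, called after "Request:" as name([rows], argument=value, ...), one row to a line, values as JSON. move_arm: Moves the arm, as the interface text tells. Its arguments: {"type":"object","properties":{"rows":{"type":"array","items":{"type":"array","items":{"type":"number"}}}},"required":["rows"]}

```bash
ls; mkdir -p pics; python3 - <<'E'
from workcell import arm, eyes
import cv2
s=arm.observe();print(s)
for n in("top","side"):
    c=eyes.camera(n);cv2.imwrite(f"pics/{n}0.png",c["img"]);print(c["intrinsics"],c["pose"])
E
```

```text
pics
{'t': 0.0, 'qpos': array([ 9.88825667e-01,  3.26950310e-01, -1.93568745e-01,  1.05197219e+00,
        1.95342997e-05,  1.43655939e+00]), 'joint_vel': array([-1.10381206e-03, -3.32242270e-05,  3.08349628e-04,  7.76653687e-04,
       -5.86855732e-04, -1.30269793e-03]), 'joint_efforts': array([-5.44321501e-04, -4.43406737e+01,  2.62435395e+01,  1.54305459e-02,
       -2.00180516e-04, -2.95418090e-06]), 'ee_pos': array([237.79935003, 495.31242655, 230.50406003]), 'orientation': array([ 2.22001573e-01,  9.75045939e-01, -7.90277506e-04, -3.06181799e-04]), 'force': array([-0.06620468,  0.14254104,  0.35539611]), 'ft_torque': array([ 0.00890732,  0.02302242, -0.03822414]), 'finger_force': 0.0, 'gripper_width': 85.34121356260073}
[[386.7631314    0.         315.99464749]
 [  0.         386.7631314  203.21752278]
 [  0.           0.           1.        ]] [[-2.27858582e-02 -9.94349869e-01  1.03678072e-01  4.19871158e+02]
 [-9.99738508e-01  2.24628617e-02 -4.28206587e-03 -1.91614886e+01]
 [ 1.92896544e-03 -1.03748532e-01 -9.94601690e-01  1.50260218e+03]
 [ 0.00000000e+00  0.00000000e+00  0.00000000e+00  1.00000000e+00]]
[[404.70987187   0.         323.03185422]
 [  0.         404.70987187 201.69278409]
 [  0.           0.           1.        ]] [[ 8.71969692e-01 -2.43652599e-01  4.24620144e-01  8.33775326e+01]
 [-4.89355580e-01 -4.08742064e-01  7.70364226e-01 -8.73860106e+02]
 [-1.41411315e-02 -8.79524494e-01 -4.75643451e-01  6.12823961e+02]
 [ 0.00000000e+00  0.00000000e+00  0.00000000e+00  1.00000000e+00]]
```

View pics/top0.png

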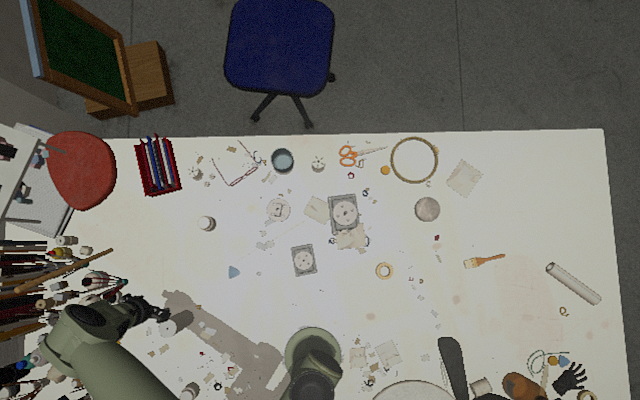

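View pics/side0.png

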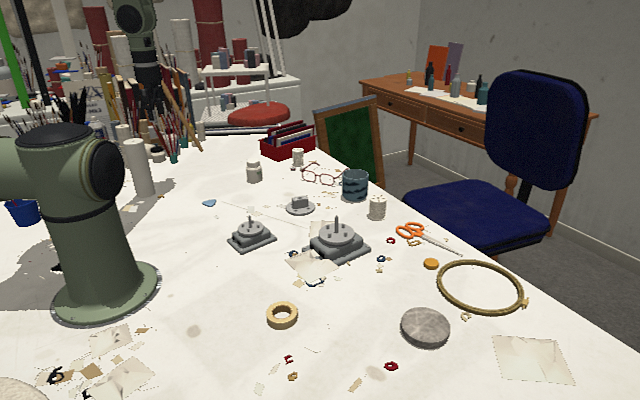

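Winder candidates are the top-view bodies at (345,212), which is the larger, and (303,260), a smaller look-alike. In the side view they are at (338,240) and (250,233). The drive plate with its block is at top (279,210) and side (300,204). The tin at (427,209), the pot at (207,223) and the spool at side (376,207) are bystanders. I choose the larger winder and check it in one crop.

```bash
python3 - <<'E'
import cv2,numpy as np
a=cv2.imread("pics/top0.png")[180:285,250:380];b=cv2.imread("pics/side0.png")[180:270,220:400]
A=cv2.resize(a,None,fx=6,fy=6,interpolation=cv2.INTER_CUBIC)[:330]
A=cv2.resize(a[5:65],None,fx=6,fy=6,interpolation=cv2.INTER_CUBIC)
B=cv2.resize(b[:50],None,fx=780/180,fy=780/180,interpolation=cv2.INTER_CUBIC)
B=cv2.resize(b[5:60,],(780,238),interpolation=cv2.INTER_CUBIC)
cv2.imwrite("pics/crop1.png",np.vstack([A,B])[:600])
E
```

```text
(no output)
```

View pics/crop1.png

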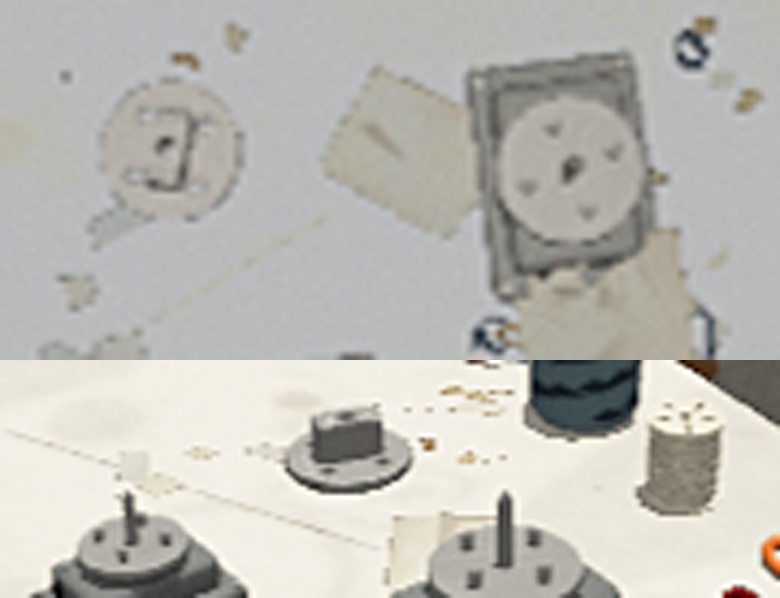

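The crop confirms the choice. The plate is at top ≈(279,210) with its block about upright in the image. The large winder's head is at ≈(345,213), with studs at crop (553,130), (613,153), (588,212), (528,187).

```bash
cat > h.py <<'E'
import numpy as np,cv2
from scipy.spatial.transform import Rotation as R
from workcell import arm,eyes
def cast(c,px,z):
    px=np.atleast_2d(px).astype(float);K,P=c["intrinsics"],c["pose"]
    d=np.c_[px,np.ones(len(px))]@np.linalg.inv(K).T@P[:3,:3].T
    o=P[:3,3];return (o+d*((z-o[2])/d[:,2])[:,None])[:,:2]
def proj(c,p):
    p=np.atleast_2d(p);P=c["pose"];q=(p-P[:3,3])@P[:3,:3]@c["intrinsics"].T
    return q[:,:2]/q[:,2:]
def go(p,yaw):
    "tool-frame cm shift and turn to world TCP p, tool down, closing axis (y) at yaw (mod pi)"
    s=arm.observe();T=R.from_quat(s["orientation"]);M=T.as_matrix()
    best=None
    for k in(0,np.pi):
        y=np.array([np.cos(yaw+k),np.sin(yaw+k),0]);z=np.array([0,0,-1.]);x=np.cross(y,z)
        r=(T.inv()*R.from_matrix(np.c_[x,y,z])).as_rotvec()
        if best is None or np.linalg.norm(r)<np.linalg.norm(best): best=r
    print("shift cm",np.round((M.T@(np.array(p)-s["ee_pos"]))/10,2),"turn",np.round(best,3), "q6",s["qpos"][5].round(2))
E
python3 - <<'E'
from h import *
c=eyes.camera("top");s=eyes.camera("side")
f=lambda l:np.array(l)/6+[250-.42,185-.42]
st=cast(c,f([(553,130),(613,153),(588,212),(528,187)]),71)
print("studs",st.round(),st.mean(0).round(1))
d=st-st.mean(0);print(np.degrees(np.arctan2(d[:,1],d[:,0]))%90,np.linalg.norm(d,axis=1))
print("head disc",cast(c,f([(572,170)]),60),"plate disc",cast(c,f([(173,150)]),8),"bore",cast(c,f([(165,146)]),38))
# disc contours
g=cv2.resize(c["img"][185:245,250:380],None,fx=6,fy=6,interpolation=cv2.INTER_CUBIC)
hs=cv2.cvtColor(g,cv2.COLOR_BGR2HSV);print("disc px",g[170,620],g[150,115],"bg",g[30,200],"base",g[230,510])
# side view: spindle tip, block
h=lambda l:np.array(l)*[180/780,55/238]+[220,185]
sp=h([(505,492-360)]);print("tip side",cast(s,sp,110),"bore side",cast(s,h([(347,413-360)]),38))
E
```

```text
studs [[ 556. -121.]
 [ 540. -158.]
 [ 504. -141.]
 [ 521. -104.]] [ 530.2 -130.9]
[21.66124819 21.02082745 21.10760154 19.96413069] [27.30899291 28.54361537 27.82895116 28.28533388]
head disc [[ 531.34707301 -132.69710021]] plate disc [[554.1602113  120.67156104]] bore [[554.12248955 122.89796072]]
disc px [161 171 174] [168 175 180] bg [188 188 186] base [100 105 104]
tip side [[ 525.87336815 -138.61163601]] bore side [[550.27174119 117.92258085]]
```

```bash
python3 - <<'E'
from h import *
c=eyes.camera("top")
g=cv2.resize(c["img"],None,fx=10,fy=10,interpolation=cv2.INTER_CUBIC)[1900:2260,2600:3000]
cv2.imwrite("pics/plate1.png",cv2.resize(cv2.convertScaleAbs(g,alpha=2.2,beta=-200),None,fx=1.6,fy=1.6))
go([553,121,120],np.pi/2)
E
```

```text
shift cm [-44.62 -20.11  11.1 ] turn [-0.001 -0.    -0.448] q6 1.44
```

View pics/plate1.png

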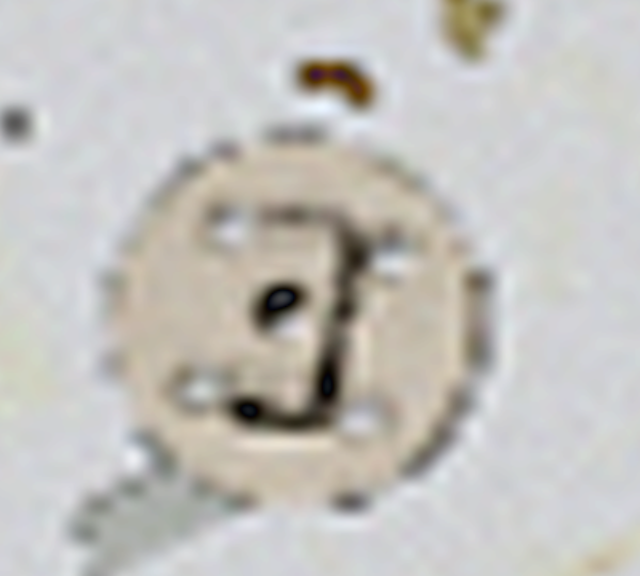

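Hole pattern centre is at (297,324) in the enlarged picture, which is top px ≈(278.6,210.2). The block axis is yawed about −10.5°, so the closing axis is at 79.5°.

Request:
move_arm([
  [-0.3, -4, -1.8, 1, 0, 0, -0.03],
  [-0.3, -8, -3.6, 2, 0, 0, -0.07],
  [-0.3, -12, -5.4, 3, 0, 0, -0.1],
  [-0.3, -16, -7.2, 4, 0, 0, -0.14],
  [-0.3, -20, -9, 5, 0, 0, -0.17],
  [-0.3, -24, -10.8, 6, 0, 0, -0.2],
  [-0.3, -28, -12.6, 7, 0, 0, -0.24],
  [-0.3, -32, -14.4, 8, 0, 0, -0.27],
])

```text
t: 0.92
ee_pos: [448.5, 245.6, 156.9]
orientation: [0.088, 0.996, 0.0, 0.0]
force: [0.9, 0.5, -0.3]
gripper_width: 55.7
finger_force: 0.0
```

```bash
python3 - <<'E'
from h import *
s=arm.observe();print({k:np.round(s[k],2) for k in("t","ee_pos","gripper_width","force","qpos")})
go([553,121,90],np.radians(79.5))
E
```

```text
{'t': np.float64(0.92), 'ee_pos': array([448.52, 245.58, 156.9 ]), 'gripper_width': np.float64(55.68), 'force': array([ 0.86,  0.49, -0.33]), 'qpos': array([ 0.36,  0.32, -0.41,  0.84,  0.  ,  0.53])}
shift cm [-12.47 -10.44   6.69] turn [0.    0.    0.007] q6 0.53
```

Request:
move_arm([
  [-0.2, -3, -2.5, 1.5, 0, 0, 0],
  [-0.2, -6, -5, 3, 0, 0, 0],
  [-0.2, -9, -7.5, 5, 0, 0, 0],
  [-0.2, -12.5, -10.4, 6.7, 0, 0, 0],
  [-0.2, -12.5, -10.4, 6.7, 0, 0, 0],
  [-0.2, -12.5, -10.4, 6.7, 0, 0, 0],
  [-0.2, -12.5, -10.4, 6.7, 0, 0, 0],
  [-0.2, -12.5, -10.4, 6.7, 0, 0, 0],
])

```text
t: 1.58
ee_pos: [551.3, 123.9, 90.6]
orientation: [0.088, 0.996, 0.0, -0.0]
force: [0.2, -0.1, 0.4]
gripper_width: 51.2
finger_force: 0.0
```

```bash
python3 - <<'E'
from h import *
s=arm.observe();print(s["ee_pos"],s["qpos"][5],s["gripper_width"])
go([553,121,11],np.radians(79.5))
a,b=eyes.camera("top"),eyes.camera("side")
A=cv2.resize(a["img"][170:250,240:320],(500,500),interpolation=3);B=cv2.resize(b["img"][160:230,262:342],None,fx=5,fy=500/70,interpolation=3)
B=cv2.resize(b["img"][165:225,270:330],(300,300),interpolation=3);B=cv2.copyMakeBorder(B,0,200,0,0,0)
cv2.imwrite("pics/above.png",np.hstack([A,B]))
E
```

```text
[551.33480609 123.88297705  90.60963488] 0.2666270620468487 51.196024974584205
shift cm [-0.22 -0.26  7.96] turn [ 0.    -0.001  0.007] q6 0.27
```

View pics/above.png

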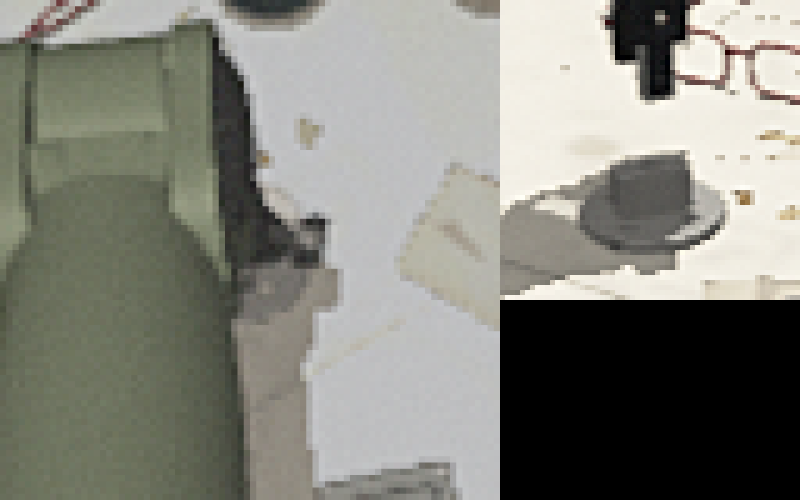

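The near finger sits over the block line and the plate is still in place (side crop (650,200)). I descend and close.

Request:
move_arm([
  [-0.2, -0.2, -0.3, 2.5, 0, 0, 0],
  [-0.2, -0.2, -0.3, 5, 0, 0, 0],
  [-0.2, -0.2, -0.3, 7, 0, 0, 0],
  [-0.2, -0.2, -0.3, 7.8, 0, 0, 0],
  [-0.2, -0.2, -0.3, 7.8, 0, 0, 0],
  [0.2, -0.2, -0.3, 7.8, 0, 0, 0],
  [1, -0.2, -0.3, 7.8, 0, 0, 0],
  [1, -0.2, -0.3, 7.8, 0, 0, 0],
])

```text
t: 2.35
ee_pos: [555.0, 119.9, 14.0]
orientation: [0.089, 0.996, 0.0, 0.001]
force: [0.7, 0.1, -2.3]
gripper_width: 23.2
finger_force: 59.0
```

Request:
move_arm([
  [1, 0, 0, 0, 0, 0, 0],
  [1, 0, 0, 0, 0, 0, 0],
  [1, 0, 0, 0, 0, 0, 0],
  [1, 0, 0, 0, 0, 0, 0],
  [1, 0, 0, 0, 0, 0, 0],
  [1, 0, 0, -0.3, 0, 0, 0],
  [1, 0, 0, -0.6, 0, 0, 0],
  [1, 0, 0, -1, 0, 0, 0],
])

```text
t: 3.02
ee_pos: [553.2, 119.3, 22.3]
orientation: [0.089, 0.996, -0.0, -0.0]
force: [0.6, 0.2, -1.9]
gripper_width: 23.0
finger_force: 59.0
```

```bash
python3 - <<'E'
from h import *
s=arm.observe();print({k:np.round(s[k],2) for k in("t","ee_pos","gripper_width","force","ft_torque","finger_force")})
print(R.from_quat(s["orientation"]).as_matrix().round(3))
E
```

```text
{'t': np.float64(3.02), 'ee_pos': array([553.21, 119.33,  22.3 ]), 'gripper_width': np.float64(22.95), 'force': array([ 0.59,  0.2 , -1.93]), 'ft_torque': array([0.03, 0.  , 0.02]), 'finger_force': np.float64(58.97)}
[[-0.984  0.177 -0.001]
 [ 0.177  0.984 -0.   ]
 [ 0.001 -0.    -1.   ]]
```

```bash
python3 - <<'E'
from h import *
go([553.2,119.3,145],np.radians(79.8));go([530,-133,145],np.radians(66))
E
```

```text
shift cm [ 1.000e-02 -1.000e-02 -1.227e+01] turn [-0.    -0.001  0.   ] q6 0.26
shift cm [ -2.17 -25.25 -12.26] turn [-0.    -0.001  0.241] q6 0.26
```

Request:
move_arm([
  [1, 0, 0, -3, 0, 0, 0],
  [1, 0, 0, -6, 0, 0, 0],
  [1, 0, 0, -9, 0, 0, 0],
  [1, 0, 0, -11.5, 0, 0, 0],
  [1, -0.3, -3, -12.5, 0, 0, 0.04],
  [1, -0.6, -6, -12.5, 0, 0, 0.08],
  [1, -0.9, -9, -12.5, 0, 0, 0.12],
  [1, -1.2, -12, -12.5, 0, 0, 0.16],
])

```text
t: 3.68
ee_pos: [543.8, -1.8, 147.8]
orientation: [0.169, 0.986, -0.0, 0.0]
force: [-0.3, 0.6, -2.3]
gripper_width: 22.6
finger_force: 59.2
```

Request:
move_arm([
  [1, -0.2, -3, 0, 0, 0, 0.03],
  [1, -0.4, -6, 0, 0, 0, 0.06],
  [1, -0.6, -9, 0, 0, 0, 0.08],
  [1, -0.8, -11.5, 0, 0, 0, 0.08],
  [1, -1, -13, 0, 0, 0, 0.08],
  [1, -1, -13, 0, 0, 0, 0.08],
  [1, -1, -13, 0, 0, 0, 0.08],
  [1, -1, -13, 0, 0, 0, 0.08],
])

```text
t: 4.35
ee_pos: [510.4, -126.2, 147.2]
orientation: [0.207, 0.978, 0.0, -0.0]
force: [-0.2, -0.0, -1.5]
gripper_width: 23.2
finger_force: 59.5
```

```bash
python3 - <<'E'
from h import *
s=arm.observe();print(s["ee_pos"],s["qpos"].round(2),s["force"],s["gripper_width"])
go([530,-133,145],np.radians(66))
a,b=eyes.camera("top"),eyes.camera("side")
cv2.imwrite("pics/s2.png",b["img"]);cv2.imwrite("pics/t2.png",a["img"])
A=cv2.resize(a["img"][180:250,310:380],(350,350),interpolation=3);A=cv2.copyMakeBorder(A,0,250,0,0,0)
B=cv2.resize(b["img"][180:270,310:377],(447,600),interpolation=3)
cv2.imwrite("pics/over.png",np.hstack([A,B]))
E
```

```text
[ 510.42320887 -126.17710024  147.18822801] [-0.38  0.36 -0.38  0.83  0.    0.03] [-0.24652972 -0.01902134 -1.53280594] 23.156782043681478
shift cm [-2.07  0.17  0.22] turn [ 0.001 -0.001  0.001] q6 0.03
```

View pics/over.png

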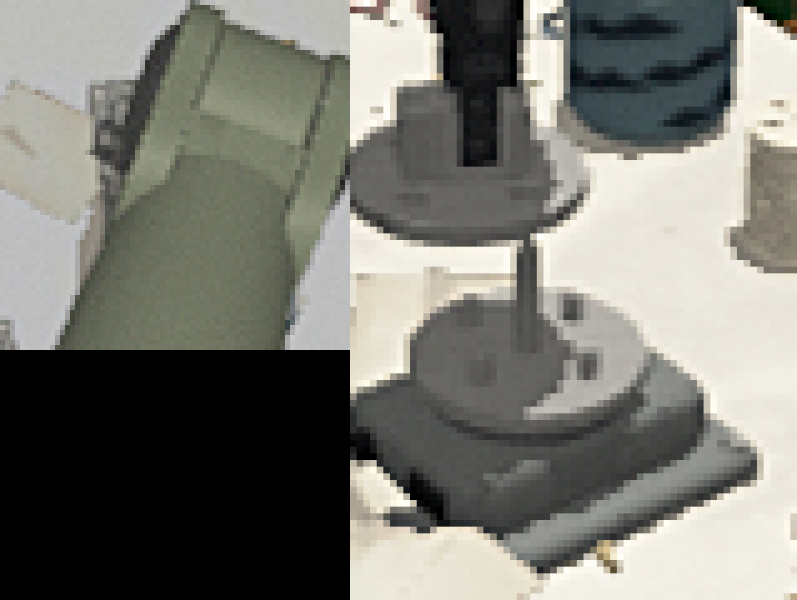

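The side crop shows the plate level in the grip, at (460,185). The spindle tip is at ≈(527,235) and the head's studs stand clear. I finish the approach, then measure plate against spindle in the side view.

Request:
move_arm([
  [1, -1, 0.1, 0.1, 0, 0, 0],
  [1, -2.1, 0.2, 0.1, 0, 0, 0],
  [1, -2.1, 0.2, 0.1, 0, 0, 0],
  [1, -2.1, 0.2, 0.1, 0, 0, 0],
  [1, -2.1, 0.2, 0.1, 0, 0, 0],
  [1, -2.1, 0.2, 0.1, 0, 0, 0],
  [1, -2.1, 0.2, 0.1, 0, 0, 0],
  [1, -2.1, 0.2, 0.1, 0, 0, 0],
])

```text
t: 5.12
ee_pos: [530.3, -133.3, 146.2]
orientation: [0.207, 0.978, 0.0, -0.0]
force: [0.2, 0.2, -2.1]
gripper_width: 22.8
finger_force: 59.4
```

```bash
python3 - <<'E'
from h import *
s=arm.observe();p=s["ee_pos"];print(p)
b=eyes.camera("side");cv2.imwrite("pics/s3.png",b["img"])
# expected ellipse extremes for disc centred x,y with radius r at z
def ext(x,y,z,r):
    t=np.linspace(0,2*np.pi,721);q=proj(b,np.c_[x+r*np.cos(t),y+r*np.sin(t),z+0*t]);i,j=q[:,0].argmin(),q[:,0].argmax()
    return q[i].round(1),q[j].round(1),q[:,1].min().round(1),q[:,1].max().round(1)
zu=p[2]-13.7
print("plate top",ext(p[0],p[1],zu+8,45.25),"bottom",ext(p[0],p[1],zu,45.25))
print("head",ext(530.5,-132,60,46),"tip",proj(b,[530.5,-132,110]))
g=b["img"].astype(int).mean(2)
for r in range(200,246,3): print(r,' '.join(f"{int(v)}" for v in g[r,310:364:1]))
print('col');
for c in(328,338): print(c,g[195:260,c].astype(int))
E
```

```text
[ 530.27243208 -133.25049989  146.18702373]
plate top (array([318.4, 203.6]), array([355.6, 203.7]), np.float64(194.7), np.float64(212.6)) bottom (array([318.5, 206.5]), array([355.5, 206.6]), np.float64(197.5), np.float64(215.5))
head (array([318.6, 231.3]), array([355. , 231.5]), np.float64(221.5), np.float64(241.2)) tip [[336.76631248 213.85765003]]
200 237 237 236 236 237 236 238 240 246 236 161 96 90 94 101 86 73 85 85 83 88 89 86 93 84 46 19 36 37 22 31 74 98 84 81 82 147 191 186 185 164 108 51 61 66 65 66 66 64 63 57 68 105 118
203 236 234 233 235 236 241 205 107 102 92 100 99 100 102 105 89 73 86 86 88 88 88 86 94 88 40 15 16 17 13 21 73 96 86 86 80 89 89 144 185 181 179 183 159 191 240 237 236 234 230 234 236 231 231
206 234 236 235 235 236 242 220 127 95 101 101 102 100 103 100 98 92 81 80 84 81 84 84 87 88 87 88 91 93 90 88 91 98 98 95 98 99 99 92 145 188 182 182 149 196 239 232 231 229 227 227 226 226 227
209 231 232 230 230 228 233 239 188 48 83 98 100 102 101 99 92 83 81 81 83 92 102 100 99 101 101 98 101 99 100 97 100 96 93 92 93 92 92 140 198 203 150 74 126 215 233 23
[... 2252 characters left out ...]
4 10 52 76 78 80 85 82 82 81 83 81 82 79 84 79 75 65 57 49 52 51 52 50 57 55 54 53 50 53 49 42 43 55 67 75 73 74 69 65 67 73 73 70 71 70 68 63 65 64 56 86 131
col
328 [ 98 103  89  83  88  85  85  85  86  87  86  80 102  94  81  96 100 110
  87  77  87 240 242 237 237 242 187 215 236 122  81  83  85  81  97  98
  97  97  96  88  86  86  91 102 101 103  96  88  86  53  65  79  82  81
  79  81  81  80  82  79  74  72  64  48 218]
338 [ 31  25  24  24  27  37  30  26  17  53  93  93  98 101  99  98 103 100
 102  86  77 129 191 191 190 188 186 189 153  96  87  90  92  91  89  88
  88  89  97  99 101  99 101  98 101  99 100  98  88  86  53  64  80  78
  74  70  66  68  69  64  64  63  61  80  72]
```

```bash
python3 - <<'E'
from h import *
b=eyes.camera("side");a=eyes.camera("top")
S=cv2.imread("pics/side0.png").astype(int).mean(2);T=cv2.imread("pics/top0.png").astype(int).mean(2)
print("side tip cols 333..339")
for r in range(208,232):print(r,S[r,332:341].astype(int))
print("head top view")
for r in range(198,230,1):print(r,' '.join(str(int(v)) for v in T[r,328:362]))
print("pred top head", proj(a,[530.5,-132,60]),"tip",proj(a,[530.5,-132,110]))
E
```

```text
side tip cols 333..339
208 [179 238 238 231 230 239 236 235 235]
209 [231 238 236 237 238 237 236 236 236]
210 [238 236 236 236 237 237 236 237 236]
211 [236 235 235 235 235 235 236 236 235]
212 [235 236 236 235 236 236 235 235 236]
213 [235 236 236 237 238 238 237 236 236]
214 [235 237 239 242 238 237 238 236 234]
215 [237 238 243 228 160 212 247 238 235]
216 [237 239 239 181  96 143 225 242 236]
217 [237 242 216 115  84  85 195 245 235]
218 [238 245 201  67  79  69 192 245 234]
219 [239 247 206  59  81  72 190 245 233]
220 [244 252 209  58  81  69 189 242 232]
221 [183 194 153  67  81  73 188 243 232]
222 [222 232 186  63  82  73 188 246 237]
223 [191 197 154  66  83  73 150 204 205]
224 [177 184 145  70  82  77 139 184 184]
225 [178 184 146  69  82  79 141 187 182]
226 [175 182 147  69  81  76 141 184 184]
227 [178 184 145  70  82  80 138 184 184]
228 [177 186 148  68  84  76 140 185 181]
229 [182 187 146  70  82  75 140 186 182]
230 [178 184 148  67  82  72 135 182 175]
231 [177 184 145  71  82  70 135 180 177]
head top view
198 129 172 156 127 135 133 126 125 126 126 126 128 132
[... 3756 characters left out ...]
101 124 135 147 139 106 97 120 134 133 133 134 134 128 101 130 163 164 163 161
226 187 190 180 144 124 141 115 92 127 135 138 141 138 140 142 135 136 135 134 134 132 134 134 134 132 127 123 111 115 150 167 165 163 162
227 187 188 193 160 120 140 122 104 117 135 143 136 138 139 138 137 135 132 128 125 118 116 110 107 97 98 114 118 149 170 167 165 165 161
228 187 185 194 159 114 140 134 113 109 135 136 130 126 119 111 107 99 96 114 117 93 82 68 63 88 103 150 169 163 165 166 164 167 167
229 186 187 192 158 116 139 144 113 79 108 105 104 98 89 101 119 114 111 144 136 88 87 89 103 146 173 176 172 161 161 166 164 164 162
pred top head [[344.73400177 213.14329582]] tip [[345.78373251 212.06050751]]
```

```bash
python3 - <<'E'
from h import *
a,b=eyes.camera("top"),eyes.camera("side")
print("plate top-cam",cast(a,[278.1,209.8],8))
print("head top-cam",cast(a,[344.8,212.9],60), "tip side", cast(b,[336.03,214.9],110),"held bottom pt")
S=cv2.imread("pics/side0.png").astype(int).mean(2)
for r in range(196,218):print(r,' '.join(str(int(v)) for v in S[r,282:320]))
t=np.linspace(0,2*np.pi,721)
for z in(0,8):
    q=proj(b,np.c_[553.5+45.25*np.cos(t),120.+45.25*np.sin(t),z+0*t]);print(z,q.min(0),q.max(0),q.mean(0))
print("blocktop",proj(b,[553.5,120,38]))
E
```

```text
plate top-cam [[553.33145112 121.89693155]]
head top-cam [[ 531.40666788 -132.27469974]] tip side [[ 526.31105468 -135.45302751]] held bottom pt
196 235 234 232 229 228 226 225 224 224 227 231 234 226 216 218 214 202 189 191 185 180 177 173 173 173 221 244 239 238 239 241 194 180 240 236 238 192 183
197 234 234 234 232 233 231 230 228 230 222 210 210 186 174 180 167 137 109 97 124 164 180 200 196 172 185 224 239 238 237 240 234 233 239 236 237 231 229
198 237 234 234 232 231 230 229 228 234 201 149 174 169 193 204 163 121 93 110 140 177 192 181 180 185 191 229 242 236 238 238 238 238 237 236 236 237 239
199 236 233 233 231 229 228 228 228 235 193 120 170 184 206 216 192 179 150 138 131 112 107 101 98 102 94 203 248 238 236 236 237 236 236 236 235 237 237
200 234 232 230 229 228 229 227 230 239 202 90 134 172 177 150 104 104 100 94 92 84 78 79 83 80 68 187 249 244 241 237 237 236 236 237 237 236 237
201 233 233 232 230 228 228 229 237 238 188 88 75 100 99 88 79 84 86 80 83 86 87 86 84 83 68 141 197 207 234 242 240 239 237 238 239 238 237
202 236 234 233 234 234 234 230 207 191 163 96 
[... 1812 characters left out ...]
237 233 232 230 231 230 230 231
215 233 232 234 234 236 237 240 242 242 243 230 156 90 94 79 73 79 75 78 81 89 80 129 215 246 238 240 242 235 232 229 232 229 230 228 228 230 230
216 232 232 234 235 235 236 236 237 239 242 244 241 241 244 245 247 247 245 244 244 243 238 237 238 239 236 235 232 231 228 227 227 229 230 231 231 232 232
217 232 232 231 231 232 232 233 235 236 236 238 240 241 242 243 243 243 241 243 242 241 238 234 232 231 233 234 234 231 231 231 231 233 234 235 233 235 234
0 [286.60638306 200.65720687] [315.78395846 214.91093766] [301.22214035 207.66611606]
8 [286.45890233 198.45133772] [315.72541688 212.60510669] [301.11928455 205.41075888]
blocktop [[300.71955761 196.72412855]]
```

```bash
python3 - <<'E'
from h import *
go([531,-136.3,127],np.radians(66))
print(R.from_quat(arm.observe()["orientation"]).as_matrix().round(3))
E
```

```text
shift cm [-0.16 -0.24  1.92] turn [-0.     0.     0.001] q6 0.04
[[-0.914  0.406  0.   ]
 [ 0.406  0.914 -0.   ]
 [-0.    -0.    -1.   ]]
```

Request:
move_arm([
  [1, -0.16, -0.24, 1, 0, 0, 0],
  [1, -0.16, -0.24, 1.7, 0, 0, 0],
  [1, -0.16, -0.24, 1.9, 0, 0, 0],
  [1, -0.16, -0.24, 1.9, 0, 0, 0],
  [1, -0.16, -0.24, 2.1, 0, 0, 0],
  [1, -0.16, -0.24, 2.2, 0, 0, 0],
  [1, -0.16, -0.24, 2.3, 0, 0, 0],
  [1, -0.16, -0.24, 2.4, 0, 0, 0],
])

```text
t: 6.03
ee_pos: [531.2, -136.3, 122.3]
orientation: [0.207, 0.978, -0.0, 0.0]
force: [-0.1, 0.1, -2.0]
gripper_width: 23.0
finger_force: 59.4
```

Request:
move_arm([
  [1, 0, 0, 0.1, 0, 0, 0],
  [1, 0, 0, 0.2, 0, 0, 0],
  [1, 0, 0, 0.3, 0, 0, 0],
  [1, 0, 0, 0.3, 0, 0, 0],
  [1, 0, 0, 0.3, 0, 0, 0],
  [1, 0, 0, 0.3, 0, 0, 0],
  [1, 0, 0, 0.3, 0, 0, 0],
  [1, 0, 0, 0.3, 0, 0, 0],
])

```text
t: 6.7
ee_pos: [531.1, -136.2, 119.2]
orientation: [0.207, 0.978, 0.0, 0.0]
force: [0.6, 1.4, -2.0]
gripper_width: 22.9
finger_force: 59.5
```

```bash
cat > st.py <<'E'
from h import *
s=arm.observe();print({k:np.round(s[k],2) for k in("t","ee_pos","gripper_width","force","ft_torque")})
y=R.from_quat(s["orientation"]).as_matrix()[:,1];print("yaw",np.degrees(np.arctan2(y[1],y[0])).round(2))
E
python3 st.py
```

```text
{'t': np.float64(6.7), 'ee_pos': array([ 531.15, -136.18,  119.24]), 'gripper_width': np.float64(22.93), 'force': array([ 0.57,  1.45, -1.96]), 'ft_torque': array([ 0.17, -0.15, -0.04])}
yaw 66.07
```

No vertical force with the underside below the tip height, so the spindle is in the bore. The sideways push is slight toward +y. I follow it and go down.

Request:
move_arm([
  [1, 0, 0.08, 0, 0, 0, 0],
  [1, 0, 0.08, 0.1, 0, 0, 0],
  [1, 0, 0.08, 0.2, 0, 0, 0],
  [1, 0, 0.08, 0.3, 0, 0, 0],
  [1, 0, 0.08, 0.4, 0, 0, 0],
  [1, 0, 0.08, 0.5, 0, 0, 0],
  [1, 0, 0.08, 0.5, 0, 0, 0],
  [1, 0, 0.08, 0.5, 0, 0, 0],
])

```text
t: 7.37
ee_pos: [531.9, -135.0, 114.2]
orientation: [0.207, 0.978, 0.001, 0.0]
force: [3.9, 3.7, -1.6]
gripper_width: 22.9
finger_force: 59.4
```

```bash
python3 st.py
```

```text
{'t': np.float64(7.37), 'ee_pos': array([ 531.89, -134.96,  114.16]), 'gripper_width': np.float64(22.94), 'force': array([ 3.92,  3.74, -1.57]), 'ft_torque': array([ 0.91, -0.76, -0.  ])}
yaw 66.09
```

Request:
move_arm([
  [1, -0.03, 0.08, 0, 0, 0, 0],
  [1, -0.06, 0.16, 0, 0, 0, 0],
  [1, -0.06, 0.16, 0, 0, 0, 0],
  [1, -0.06, 0.16, 0, 0, 0, 0],
  [1, -0.06, 0.16, 0.1, 0, 0, 0],
  [1, -0.06, 0.16, 0.2, 0, 0, 0],
  [1, -0.06, 0.16, 0.2, 0, 0, 0],
  [1, -0.06, 0.16, 0.2, 0, 0, 0],
])

```text
t: 8.03
ee_pos: [532.2, -134.5, 112.0]
orientation: [0.208, 0.978, -0.0, -0.0]
force: [0.2, 0.7, -2.6]
gripper_width: 22.7
finger_force: 59.4
```

```bash
python3 st.py
```

```text
{'t': np.float64(8.03), 'ee_pos': array([ 532.22, -134.5 ,  111.98]), 'gripper_width': np.float64(22.71), 'force': array([ 0.21,  0.67, -2.56]), 'ft_torque': array([-0.03, -0.02,  0.03])}
yaw 66.05
```

Request:
move_arm([
  [1, 0, 0.03, 0.3, 0, 0, 0],
  [1, 0, 0.03, 0.6, 0, 0, 0],
  [1, 0, 0.03, 0.9, 0, 0, 0],
  [1, 0, 0.03, 1.2, 0, 0, 0],
  [1, 0, 0.03, 1.5, 0, 0, 0],
  [1, 0, 0.03, 1.8, 0, 0, 0],
  [1, 0, 0.03, 2, 0, 0, 0],
  [1, 0, 0.03, 2, 0, 0, 0],
])

```text
t: 8.7
ee_pos: [532.3, -133.9, 91.6]
orientation: [0.207, 0.978, 0.0, -0.0]
force: [-0.9, 0.3, -2.6]
gripper_width: 22.8
finger_force: 59.4
```

```bash
python3 st.py
```

```text
{'t': np.float64(8.7), 'ee_pos': array([ 532.31, -133.9 ,   91.59]), 'gripper_width': np.float64(22.79), 'force': array([-0.91,  0.32, -2.64]), 'ft_torque': array([-0.06,  0.  , -0.01])}
yaw 66.06
```

Request:
move_arm([
  [1, 0, 0, 0.2, 0, 0, 0],
  [1, 0, 0, 0.4, 0, 0, 0],
  [1, 0, 0, 0.5, 0, 0, 0],
  [1, 0, 0, 0.6, 0, 0, 0],
  [1, 0, 0, 0.7, 0, 0, 0],
  [1, 0, 0, 0.75, 0, 0, 0],
  [1, 0, 0, 0.75, 0, 0, 0],
  [1, 0, 0, 0.75, 0, 0, 0],
])

```text
t: 9.37
ee_pos: [532.7, -134.1, 84.7]
orientation: [0.207, 0.978, -0.0, 0.0]
force: [-0.6, -0.0, -1.7]
gripper_width: 23.0
finger_force: 59.4
```

```bash
python3 st.py
```

```text
{'t': np.float64(9.37), 'ee_pos': array([ 532.71, -134.05,   84.73]), 'gripper_width': np.float64(22.95), 'force': array([-0.6 , -0.05, -1.75]), 'ft_torque': array([-0.01, -0.03, -0.  ])}
yaw 66.06
```

Underside about 71 mm, near stud-tip height and only just starting to unload. I go down 3 mm more.

Request:
move_arm([
  [1, 0, 0, 0.05, 0, 0, 0],
  [1, 0, 0, 0.1, 0, 0, 0],
  [1, 0, 0, 0.15, 0, 0, 0],
  [1, 0, 0, 0.2, 0, 0, 0],
  [1, 0, 0, 0.25, 0, 0, 0],
  [1, 0, 0, 0.3, 0, 0, 0],
  [1, 0, 0, 0.3, 0, 0, 0],
  [1, 0, 0, 0.3, 0, 0, 0],
])

```text
t: 10.03
ee_pos: [532.6, -134.0, 81.6]
orientation: [0.207, 0.978, 0.0, -0.0]
force: [0.5, -0.3, -2.3]
gripper_width: 22.8
finger_force: 59.4
```

```bash
python3 st.py
```

```text
{'t': np.float64(10.03), 'ee_pos': array([ 532.64, -134.03,   81.63]), 'gripper_width': np.float64(22.8), 'force': array([ 0.54, -0.35, -2.32]), 'ft_torque': array([ 0.06,  0.05, -0.07])}
yaw 66.06
```

Request:
move_arm([
  [1, 0, 0, 0.05, 0, 0, 0],
  [1, 0, 0, 0.1, 0, 0, 0],
  [1, 0, 0, 0.15, 0, 0, 0],
  [1, 0, 0, 0.2, 0, 0, 0],
  [1, 0, 0, 0.25, 0, 0, 0],
  [1, 0, 0, 0.3, 0, 0, 0],
  [1, 0, 0, 0.4, 0, 0, 0],
  [1, 0, 0, 0.4, 0, 0, 0],
])

```text
t: 10.7
ee_pos: [532.6, -134.0, 77.5]
orientation: [0.207, 0.978, 0.0, -0.0]
force: [0.2, 0.3, -2.4]
gripper_width: 22.9
finger_force: 59.4
```

```bash
python3 st.py
```

```text
{'t': np.float64(10.7), 'ee_pos': array([ 532.56, -133.98,   77.47]), 'gripper_width': np.float64(22.91), 'force': array([ 0.18,  0.26, -2.37]), 'ft_torque': array([ 0.03,  0.02, -0.  ])}
yaw 66.06
```

The studs are in the holes and the plate is running free. I continue down to the face.

Request:
move_arm([
  [1, 0, 0, 0.1, 0, 0, 0],
  [1, 0, 0, 0.2, 0, 0, 0],
  [1, 0, 0, 0.3, 0, 0, 0],
  [1, 0, 0, 0.35, 0, 0, 0],
  [1, 0, 0, 0.4, 0, 0, 0],
  [1, 0, 0, 0.45, 0, 0, 0],
  [1, 0, 0, 0.45, 0, 0, 0],
  [1, 0, 0, 0.45, 0, 0, 0],
])

```text
t: 11.37
ee_pos: [532.6, -134.0, 73.9]
orientation: [0.207, 0.978, -0.0, 0.0]
force: [-3.6, 1.3, 5.4]
gripper_width: 23.0
finger_force: 60.5
```

```bash
python3 st.py
```

```text
{'t': np.float64(11.37), 'ee_pos': array([ 532.56, -134.  ,   73.94]), 'gripper_width': np.float64(23.04), 'force': array([-3.62,  1.29,  5.42]), 'ft_torque': array([ 0.19,  0.54, -0.03])}
yaw 66.06
```

Contact at TCP 73.9, which is the seated height. I press slightly, then release and rise.

Request:
move_arm([
  [1, 0, 0, 0.05, 0, 0, 0],
  [1, 0, 0, 0.05, 0, 0, 0],
  [1, 0, 0, 0.05, 0, 0, 0],
  [1, 0, 0, 0, 0, 0, 0],
  [0.2, 0, 0, 0, 0, 0, 0],
  [0, 0, 0, 0, 0, 0, 0],
  [-0.1, 0, 0, 0, 0, 0, 0],
  [-0.1, 0, 0, 0, 0, 0, 0],
])

```text
t: 12.03
ee_pos: [532.8, -134.1, 73.1]
orientation: [0.207, 0.978, -0.0, 0.0]
force: [0.4, 0.9, -0.4]
gripper_width: 47.0
finger_force: 0.0
```

Request:
move_arm([
  [-0.1, 0, 0, -0.5, 0, 0, 0],
  [-0.1, 0, 0, -1.5, 0, 0, 0],
  [-0.1, 0, 0, -3, 0, 0, 0],
  [-0.1, 0, 0, -5, 0, 0, 0],
  [-0.1, 0, 0, -8, 0, 0, 0],
  [-0.1, 0, 0, -11, 0, 0, 0],
  [-0.1, 0, 3, -12, 0, 0, 0],
  [-0.1, 0, 6, -12, 0, 0, 0],
])

```text
t: 12.7
ee_pos: [559.5, -80.4, 198.1]
orientation: [0.209, 0.978, -0.0, 0.004]
force: [0.1, 0.2, 0.3]
gripper_width: 46.8
finger_force: 0.0
```

Request:
move_arm([
  [-0.1, 0, 4, 0, 0, 0, 0],
  [-0.1, 0, 8, 0, 0, 0, 0],
  [-0.1, 0, 12, 0, 0, 0, 0],
  [-0.1, 0, 16, 0, 0, 0, 0],
  [-0.1, 0, 18, 0, 0, 0, 0],
  [-0.1, 0, 18, 0, 0, 0, 0],
  [-0.1, 0, 18, 0, 0, 0, 0],
  [-0.1, 0, 18, 0, 0, 0, 0],
])

```text
t: 13.37
ee_pos: [629.8, 84.9, 193.6]
orientation: [0.207, 0.978, -0.0, -0.0]
force: [-0.3, 0.1, -0.3]
gripper_width: 46.9
finger_force: 0.0
```

```bash
python3 st.py; python3 - <<'E'
from h import *
a,b=eyes.camera("top"),eyes.camera("side")
A=cv2.resize(a["img"][180:250,310:380],(400,400),interpolation=3);B=cv2.resize(b["img"][190:260,300:370],(400,400),interpolation=3)
C=cv2.resize(b["img"],(320,200));D=cv2.resize(a["img"],(320,200));C=np.hstack([D,C,np.zeros((200,160,3),np.uint8)])
cv2.imwrite("pics/end.png",np.vstack([np.hstack([A,B]),C]))
E
```

```text
{'t': np.float64(13.37), 'ee_pos': array([629.77,  84.89, 193.6 ]), 'gripper_width': np.float64(46.89), 'force': array([-0.33,  0.1 , -0.31]), 'ft_torque': array([-0.01,  0.02, -0.03])}
yaw 66.05
```

View pics/end.png

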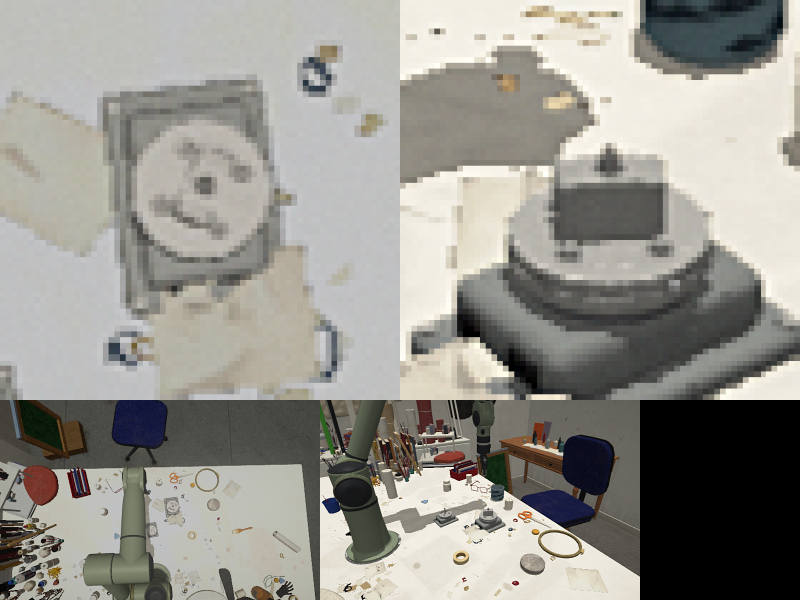

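The plate sits flush on the head at side crop (608,235). The spindle tip stands about 12 mm above the block, which matches a fully seated plate. The spool, pot and tin are where they were, and the gripper is clear.

```bash
python3 -c "
from workcell import arm;print(arm.close_job())"
```

```text
the job is handed in; nothing more can be done
None
```

The drive plate is over the spindle, its four holes on the studs, seated flat against the head and released; the spool, pot and tin were not touched, and I handed the job in at about 13.5 s.

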